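# Lock a shaker's drive with the deep-shaft T-key

### The job

Lock the drive of the white shaker unit for servicing. Take the T-key from its sloping rest, lower it foot first into the deep shaft in the unit's top so that it stands upright there, and let go of it; then take it by its red crossbar, feel for the square stem at the bottom so that the key drops over it, and turn the stem clockwise (seen from above) all the way to its stop. Leave the key standing fully down in the shaft, do not drop it in from a height, and leave the other things on the bench where they are.

Things in the scene. Friction and masses are not known exactly. Their poses are not given: they have to be found in the camera images.
- key: Loose T-key, 190 mm long, 0.18 to 0.28 kg. Origin at the centre of its foot (open end of the socket), z along the shank to the crossbar, y along the crossbar. It starts in the rest, sloping 35 degrees, foot low and to the rest's -x, crossbar level. Socket: 18.5 mm square inside, 22 mm deep, 33 mm across its corners outside; fits the 16 mm stem four ways a quarter turn apart, within 0.15 rad of each.
- key_grip (a point): Point on the key's shank axis, 100 mm from the foot and near its balance point; axes as the key's. The shank is round steel, 12 mm in diameter, bare from 65 to 170 mm from the foot and free in the rest from 80 to 150 mm. Below, a brass guide collar 33 mm in diameter spans 55 to 65 mm.
- key_bar (a point): Centre of the key's red crossbar, 183 mm from the foot, on the shank's axis; the bar is 90 mm long (key's y) and 14 x 14 mm in section.
- key_rest: Fixed grey sloping rest, base 215 x 100 x 8 mm, origin at the centre of its underside. The key's crossbar lies at its +x end on a wall 120 mm high between two ears, the shank in a slotted block just below the brass collar; the key lifts straight up out of it.
- shaker: Fixed white shaker drive unit, 150 x 180 x 95 mm (x, y, z), origin at the centre of its underside, black control panel on its -x face. On top: the funnel of the shaft, a round shaking table (rising 9 mm) and a dial whose white pointer turns with the stem, from a red mark (free) to a green one (locked).
- shaft_mouth (a point): Centre of the top of the aluminium funnel over the vertical shaft, 105 mm above the bench; z up. The funnel narrows over its 10 mm of height to the round shaft, 35 mm in diameter.
- shaft_stem (a point): Centre of the top of the brass stem, 16 mm square with a round pilot nose on top, in the shaft, 75 mm below the mouth. A key with its foot 5 mm below this point only stands on the square; fully down over it, its foot is 22 mm below. The stem may stand at any angle about the vertical, different each time and not reported (this point's axes are the unit's).
- stem (a joint): Turn of the square stem in rad from its free stop: 0 to 0.15 at the start, grows clockwise seen from above, up to the locked stop at 1.571. It turns against about 0.06 N m of friction and stays where it is left. It does not tell the stem's angle relative to the unit.
- stapler: Blue stapler, 34 x 125 x 43 mm, origin under its centre; bystander.
- timer: White bench timer, 62 x 68 x 24 mm, origin under its centre; bystander.
- bottle: White reagent bottle, 38 mm in diameter, 82 mm high, origin under its centre; bystander.
- cup: Sample cup with orange lid, 42 mm in diameter, 41 mm high, origin under its centre; bystander.

How it is judged:
By the outcome, as a careful person would: the job done as asked, in the order asked, and still so for the second after the job is handed in, with the robot touching nothing.
It also fails if it takes over 64 s, if anything falls off the work surface, if the arm or the gripper's body presses on something with over 40 N, if the wrist force passes 120 N, or if a joint passes its speed limit or range.

### The arm

A 6-joint arm with a two-finger parallel gripper is mounted at the origin on a cart in front of the work surface, level with it; the furniture and walls round the work are solid. World frame = base frame: x ahead of the robot, y to its left, z up, the work surface at z = 0. Lengths are in mm, angles in rad, forces in N, time in s.
With the tool pointing down it reaches from about 300 to 825 mm from the base axis. Payload 5.4 kg.
Tool frame: the origin (TCP) lies at the very end of the fingers, on their centre line; the grasp point (between the pads) lies 19 mm behind it; z points along the fingers, y is the line along which they close (so a half turn about z gives the same grasp; the last joint's range is limited). The gripper opens to 92 mm and grips with 3 to 60 N. Pads are 20 mm wide; open, the fingers measure 128 mm over their backs; the gripper's body (75 mm by 189 mm) begins 69 mm behind the grasp point.
Start: joints at [-1.424, 0.158, 1.597, -0, 1.386, -0.21], TCP at [200.81, -538.778, 214.601] pointing down, gripper open.
Joint ranges: [-2.91, 2.91], [-0.94, 2.29], [0.18, 2.7], [-1.29, 4.43], [0.17, 2.64], [-3, 3]. Speed limits (rad/s): [2.57, 2.57, 3.14, 3.14, 3.14, 3.14].

### API

Orientations are given as a unit quaternion [x, y, z, w].
In Python, from cell import sense, grab_frame, close_job gives the robot as it stands.
- The arm moves only by the tool carry_out, never from a script. Its argument "moves" is a list of rows, each a list of 7 numbers: the turn, a rotation vector about the tool's x, y, z in degrees, then the shift along the tool's x, y, z in mm, then the gripper's target within -1 to 1 (fully open at 1, half-way at 0, shut at -1). A call has 1 to 5 rows; each row shifts and turns the commanded pose from where the row before left it, along the tool's axes as they then stand; what a row does not reach is not made up. A row lasts 1/12 s, in which the tool goes at most 41.7 mm and 7.16 degrees, less where a joint would pass 70% of its speed; a pose out of reach is approached as far as the arm can. A call with a gripper value outside its range is refused whole. The fingers move at their own pace and stop on an object; "newtons" is the grip in N (left out, the last holds). Time passes only in rows, so rows that do not move let the fingers close. It gives the time, the measured TCP pose, the force, the opening and the grip force at its end, in the units of the state.
- sense(): the state, without advancing time (a new reading comes with each control period).
- grab_frame(name): name is "scene" or "top" or "wrist"; returns a dict with "frame" (480x640x3 uint8, red, green, blue), "z_map" (480x640 float32, mm along the optical axis (not along the pixel's ray), 0 where there is no reading), "intrinsics" (3x3 intrinsics, pixels), "origin" and "orientation" of the camera in the world. Camera axes: x right, y down, z forward; pixel columns grow to the right and rows downward; lengths in mm; the calibration is good to about 2 mm. A picture is of the moment at which its call begins.
- close_job(): hands the job in; it is judged then, once.
The state is a dict: "clock": time; "q": joint angles; "dq": joint speeds; "tau": joint torques, N m; "position": TCP position; "ee_rot": TCP orientation; "wrist_force": force on the tool from outside, world axes, zero at the start; "wrist_torque": the same for the moment, N m; "width": finger opening in mm; "gripper_force": force on a finger pad.
Only numpy, scipy, OpenCV 4.12 (cv2) and the standard library are available. Lean on these libraries where they do the work, as an engineer would, in place of code of your own. Each camera call takes 0.05 s, during which the arm holds its last target. There are 200 camera calls.

## Working session

There is one attempt and no reset: what is moved stays moved. The work goes in short steps, Python scripts to look and compute and a tool call to move; the robot and the scene stay as the last step left them, time stands still between calls to the robot, and variables do not carry over. Pictures are saved under pics/ and viewed, at most 10 in all, crops included, and the job is handed in when it is done.

Besides the shell and the picture viewer there is one more tool, called in YAML: its name, and indented under it one key for each argument. carry_out: Moves the arm, as the interface text tells. Its arguments: {"type":"object","properties":{"moves":{"type":"array","items":{"type":"array","items":{"type":"number"}}},"newtons":{"type":"number"}},"required":["moves"]}

```bash
mkdir -p pics; cat > h.py <<'E'
import numpy as np, cv2
from scipy.spatial.transform import Rotation as R
from cell import sense, grab_frame, close_job
def shot(name, fn=None):
    f=grab_frame(name)
    if fn: cv2.imwrite('pics/'+fn, cv2.cvtColor(f['frame'],cv2.COLOR_RGB2BGR)); np.savez('pics/'+fn[:-4]+'.npz',**{k:np.array(v) for k,v in f.items()})
    return f
def rot(f):
    o=np.array(f['orientation']); return R.from_quat(o).as_matrix() if o.size==4 else o.reshape(3,3)
def cloud(f):
    z=f['z_map'];K=np.array(f['intrinsics']);v,u=np.mgrid[:z.shape[0],:z.shape[1]]
    p=np.stack([(u-K[0,2])/K[0,0]*z,(v-K[1,2])/K[1,1]*z,z],-1)
    return p@rot(f).T+np.array(f['origin'])
E
python3 - <<'E'
from h import *
for n in('scene','top'):
    f=shot(n,n+'.png');print(n,f['intrinsics'],f['origin'],rot(f))
print(sense())
E
```

```text
scene [[564.97045097   0.         314.81977952]
 [  0.         564.97045097 249.45095227]
 [  0.           0.           1.        ]] [  90.08015163 -913.55254998  599.64519867] [[ 0.88777332 -0.16938771  0.42797936]
 [-0.45970463 -0.37281435  0.80602798]
 [ 0.02302561 -0.91231423 -0.40884295]]
top [[468.19761061   0.         321.27965914]
 [  0.         468.19761061 246.81015189]
 [  0.           0.           1.        ]] [ 442.58775187  106.63596241 1204.3493061 ] [[ 2.41699122e-02 -9.87178691e-01  1.57778477e-01]
 [-9.99707598e-01 -2.37516075e-02  4.53651312e-03]
 [-7.30856643e-04 -1.57841989e-01 -9.87464112e-01]]
{'clock': 0.1, 'q': array([-1.42409979e+00,  1.58963068e-01,  1.59809821e+00, -2.31732211e-05,
        1.38619247e+00, -2.10096950e-01]), 'dq': array([-0.0010282 , -0.00266472, -0.00465529,  0.00060845, -0.00055097,
        0.00127673]), 'tau': array([ 4.14431797e-04, -3.86499596e+01, -3.22959316e+01,  7.02268747e-02,
        3.39722377e-02, -4.93870527e-05]), 'position': array([ 200.72203596, -538.22927558,  213.73432898]), 'ee_rot': array([ 9.84128740e-01,  1.77454032e-01,  1.49418369e-05, -8.30490229e-04]), 'wrist_force': array([1.28559195, 0.43404644, 0.35036443]), 'wrist_torque': array([-0.00206981,  0.03930143, -0.03958381]), 'gripper_force': 0.0, 'width': 92.17663428625751}
```

View pics/top.png

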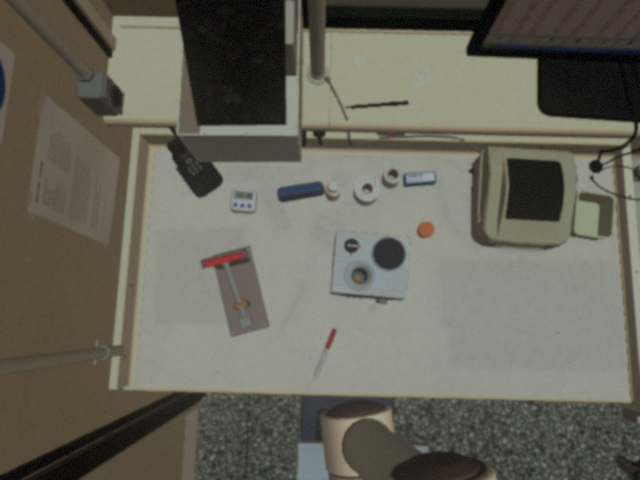

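View pics/scene.png

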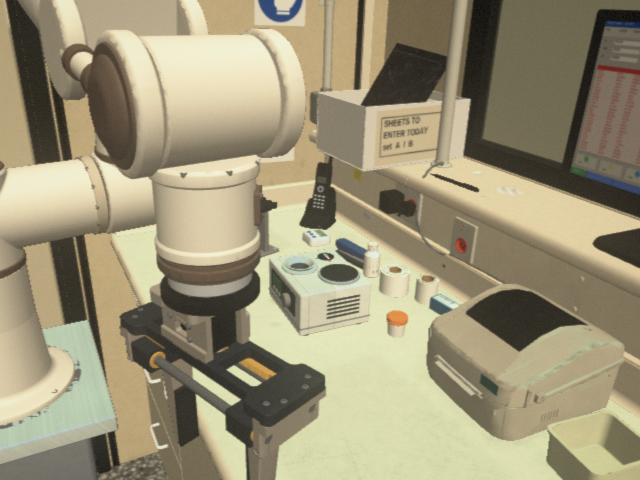

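The top view shows the key's red crossbar at about (225,260), its collar at (241,304), and the shaft funnel at (359,274). The dial is at (351,244). In the scene view the arm hides the rest. Next I'll measure these from the top depth.

```bash
python3 - <<'E'
from h import *
f=dict(np.load('pics/top.npz'));P=cloud(f);im=f['frame'].astype(int)
r,g,b=im[...,0],im[...,1],im[...,2]
v,u=np.mgrid[:480,:640]
m=(r>130)&(g<80)&(u>195)&(u<255)&(v>240)&(v<275)
q=P[m];q=q[np.isfinite(q).all(1)];print('bar',m.sum(),np.median(q,0),np.percentile(q,[5,95],0))
t=q[q[:,2]>np.percentile(q[:,2],30)]
w=np.linalg.svd(t[:,:2]-t[:,:2].mean(0))[2][0];s=(t[:,:2]-t[:,:2].mean(0))@w;print('bar dir',w,'ang',np.degrees(np.arctan2(w[1],w[0])),np.ptp(s),t[:,:2].mean(0)+w*(s.max()+s.min())/2)
for n,(x,y) in dict(col=(241,304),shank=(234,284),rest=(255,300),restL=(225,300),table=(389,253),dial=(351,244),unit=(375,290),unit2=(340,260),bench=(300,320)).items(): print(n,P[y-1:y+2,x-1:x+2].reshape(-1,3).mean(0).round(1),im[y,x])
# funnel rim: ellipse
big=cv2.resize(f['frame'][225:310,320:420],None,fx=5,fy=5,interpolation=cv2.INTER_CUBIC)
b2=cv2.resize(f['frame'][235:345,195:280],None,fx=4.5,fy=4.5,interpolation=cv2.INTER_CUBIC)
H=max(big.shape[0],b2.shape[0]);c=np.zeros((H,800,3),np.uint8)
big=big[:, :410];c[:big.shape[0],:big.shape[1]]=big;c[:b2.shape[0],415:415+b2.shape[1]]=b2[:,:385]
cv2.imwrite('pics/crop.png',c[...,::-1])
# unit top region
m=(abs(P[...,2]-95)<5)&(u>325)&(u<415)&(v>225)&(v<305)
pts=P[m][:,:2].astype(np.float32);print('unit',m.sum(),cv2.minAreaRect(pts))
z=P[...,2];print('funnel heights');print(z[262:288:2,344:376:2].round(0).astype(int))
E
```

```text
bar 181 [576.78693374 333.70481079 142.72310266] [[564.70503778 296.79105793 138.17118126]
 [588.94339804 370.98534629 146.28987486]]
bar dir [0.10321386 0.99465919] ang 84.07573105048773 278.4476265258825 [567.45589635 233.65001107]
col [479.5 300.   79.7] [122  99  64]
shank [525.1 315.  102.2] [108 111 105]
rest [492.8 277.    9.5] [105  97  90]
restL [490.9 353.2   9.6] [105  98  92]
table [607.3 -49.4 104.6] [45 46 43]
dial [627.6  40.8  99.9] [89 95 99]
unit [519.4 -17.6  96.5] [135 143 141]
unit2 [588.7  66.3  97.3] [137 145 146]
bench [445.4 161.7   0.5] [149 151 141]
unit 3128 ((582.4669799804688, -7.157073974609375), (179.9336395263672, 150.24166870117188), 86.13472747802734)
funnel heights
[[  97   96   96   96  100   98  109  102  104  107   99  105   95   95
    94  102]
 [  96   96   95   95  108  108  103  106  103  105  105  106  101  101
    98   95]
 [  98   94   98   99  105  100  102   98   99  103  102  104  103   98
    98   98]
 [  97   99  106  108   99   95   97   94   89   97   95  100  106  103
   100   98]
 [  97  103  107  101   97   88   49 1204   58   68   85   98   98  105
   103  104]
 [  96  101  106  103   95   25   24   24   26   41   65   94  101   99
   104  103]
 [  99  100  100   97   25   20   28   21   20   26   46   86  101  101
   106   97]
 [  99  101  105  103   97   23   33   32   28   24   32   78   97  102
   108   99]
 [  95  102  103  104   97   29   34   31   30   25   23   96   98  103
   107   98]
 [  94  101  105  106  100   92   31   31   25   23   39   99  103  104
   104   97]
 [  94   96  103  103  105   97   93   26   26   98   98   99  107  106
   101   96]
 [ 101   97  102  101  103  102  100   99  100  101  104  101  104  100
   100   95]
 [  98   95   96  101   98  106  105  104  104  105  104  106  102  101
    96   95]]
```

View pics/crop.png

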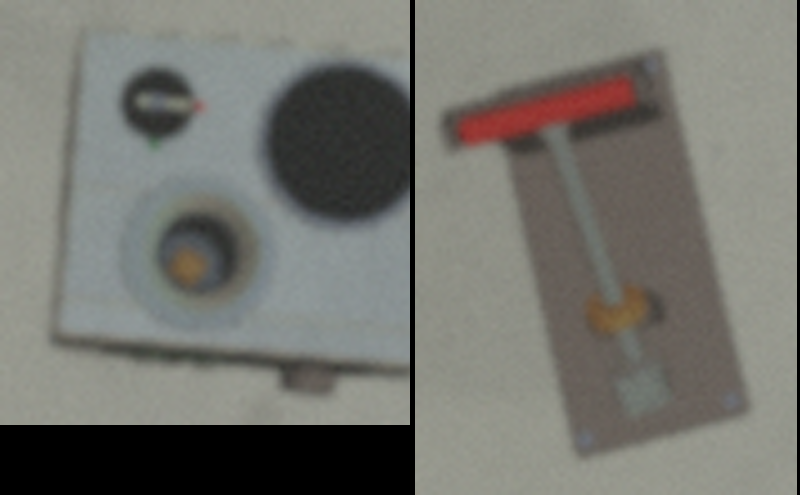

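The crop shows the funnel rim centred at about (359,275) in full-image pixels, with a gold stem blob inside at about (358,278). The key lies in the rest with its bar at the upper left, and the dial pointer is at the red mark. The heights agree with the text: unit 96, bench 0, bar 143. I'll move over the unit, with the tool's x axis already close to the key's azimuth.

carry_out:
  moves:
    - [0,0,0,30,-26,-7,1]
    - [0,0,0,30,-26,-7,1]
    - [0,0,0,30,-26,-7,1]
    - [0,0,0,30,-26,-7,1]
    - [0,0,0,30,-26,-7,1]

```text
clock: 0.52
position: [296.3, -362.6, 249.4]
ee_rot: [0.984, 0.177, -0.0, -0.0]
wrist_force: [1.2, -0.2, 0.2]
width: 91.9
gripper_force: 0.0
```

carry_out:
  moves:
    - [0,0,0,30,-26,-7,1]
    - [0,0,0,30,-26,-7,1]
    - [0,0,0,30,-26,-7,1]
    - [0,0,0,30,-26,-7,1]
    - [0,0,0,30,-26,-7,1]

```text
clock: 0.93
position: [391.4, -188.4, 284.7]
ee_rot: [0.984, 0.177, -0.0, -0.0]
wrist_force: [1.5, -0.2, -0.1]
width: 92.3
gripper_force: 0.0
```

carry_out:
  moves:
    - [0,0,0,30,-26,-7,1]
    - [0,0,0,30,-26,-7,1]
    - [0,0,0,30,-26,-7,1]
    - [0,0,0,30,-26,-7,1]
    - [0,0,0,0,0,0,1]

```text
clock: 1.35
position: [469.4, -45.4, 313.7]
ee_rot: [0.983, 0.181, 0.002, -0.001]
wrist_force: [0.4, -0.5, -0.3]
width: 91.8
gripper_force: 0.0
```

```bash
python3 - <<'E'
from h import *
s=sense();print(s['position'],s['ee_rot'],s['q'])
f=shot('wrist','w1.png');print(f['intrinsics'],f['origin'],rot(f))
T=R.from_quat(s['ee_rot']).as_matrix();print('cam in tool',T.T@(f['origin']-s['position']),T.T@rot(f))
E
```

```text
[469.37514191 -45.36356458 313.70124145] [ 9.83438847e-01  1.81232075e-01  1.51620753e-03 -8.18696836e-04] [-0.35552204 -0.16751332  1.72830408  0.00295964  1.57903613  0.85082248]
[[401.60036555   0.         319.43228586]
 [  0.         401.60036555 240.03500612]
 [  0.           0.           1.        ]] [529.95837653 -21.99135788 484.59421208] [[ 0.35575936 -0.90870412 -0.21838523]
 [-0.93457539 -0.3464167  -0.0810204 ]
 [-0.00202872  0.23292123 -0.97249349]]
cam in tool [  65.49481358   -0.42238868 -170.67878238] [[-7.56471786e-04 -9.71726608e-01 -2.36107660e-01]
 [ 9.99999248e-01 -5.07111429e-04 -1.11685300e-03]
 [ 9.65542883e-04 -2.36108327e-01  9.71726261e-01]]
```

View pics/w1.png

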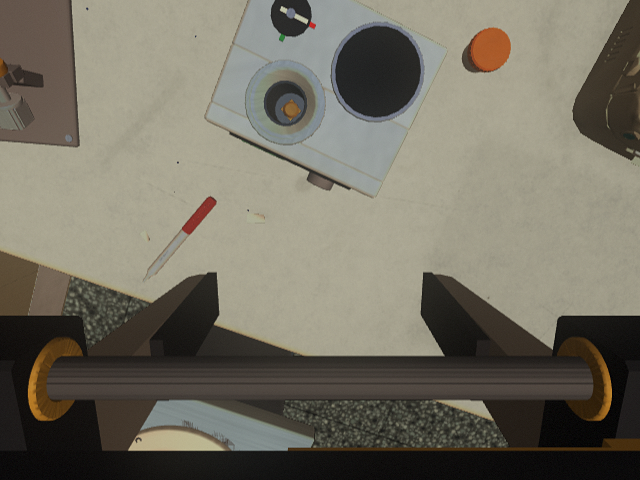

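The wrist view shows the funnel rim centred near (285,102), the brass stem near (291,108), the dial pointer pointing at the red mark (312,26), and part of the rest at the left edge. I'll now fit the rim and enlarge the stem.

```bash
cat >> h.py <<'E'
def onplane(f,uv,z):
    K=np.array(f['intrinsics']);uv=np.atleast_2d(uv).astype(float)
    d=np.c_[(uv-[K[0,2],K[1,2]])/[K[0,0],K[1,1]],np.ones(len(uv))]@rot(f).T
    o=np.array(f['origin']);return o+d*((z-o[2])/d[:,2])[:,None]
def proj(f,p):
    K=np.array(f['intrinsics']);c=(np.atleast_2d(p)-np.array(f['origin']))@rot(f)
    return c[:,:2]/c[:,2:]*[K[0,0],K[1,1]]+[K[0,2],K[1,2]]
E
python3 - <<'E'
from h import *
for n,uv in (('w1',(285,102)),('top',(359.2,275.2))):
    f=dict(np.load(f'pics/{n}.npz'));P=cloud(f);print(n,'funnel@105',onplane(f,uv,105)[0])
    c=onplane(f,uv,105)[0]
    d=np.hypot(*(P[...,:2]-c[:2]).transpose(2,0,1))
    m=(P[...,2]>101)&(P[...,2]<109)&(d<45);q=P[m];print(' rim depth',m.sum(),np.median(q,0), q[:,:2].max(0)/2+q[:,:2].min(0)/2)
    # hole: low pixels -> shaft; fit to rim by least squares circle on band
    if n=='w1':
        m=(P[...,2]>92.5)&(P[...,2]<98)&(d<200);r=cv2.minAreaRect(P[m][:,:2].astype(np.float32));print('unit',r)
        m=(P[...,2]<60)&(P[...,2]>-5)&(d<20);q=P[m];print('stem pts',m.sum(), 'high', np.median(q[(q[:,2]>20)],0) if (q[:,2]>20).any() else None, q[:,2].min(),q[:,2].max())
        for k in ((286,100),(291,108),(280,95)):print(k,P[k[1],k[0]])
        print('bar? ')
f=dict(np.load('pics/w1.npz'))
c=cv2.resize(f['frame'][80:126,262:310],None,fx=12,fy=12,interpolation=cv2.INTER_CUBIC)
cv2.imwrite('pics/stem.png',c[...,::-1])
E
```

```text
w1 funnel@105 [552.84331015  20.63477983 105.        ]
 rim depth 1890 [554.53981177  23.28600646 104.68246115] [551.96393224  19.7191381 ]
unit ((580.1463623046875, -5.789314270019531), (179.4031219482422, 149.48281860351562), 86.04564666748047)
stem pts 904 high [554.35350219  25.61222821  25.61425021] 21.29334524957693 59.849249107189905
(286, 100) [559.97892929  29.2689789   25.26573853]
(291, 108) [529.95837653 -21.99135788 484.59421208]
(280, 95) [561.6494561   35.52246668  37.34677601]
bar? 
top funnel@105 [552.70746522  20.7777461  105.        ]
 rim depth 319 [553.78224056  20.89684392 103.97561246] [555.82315409  22.24185815]
```

View pics/stem.png

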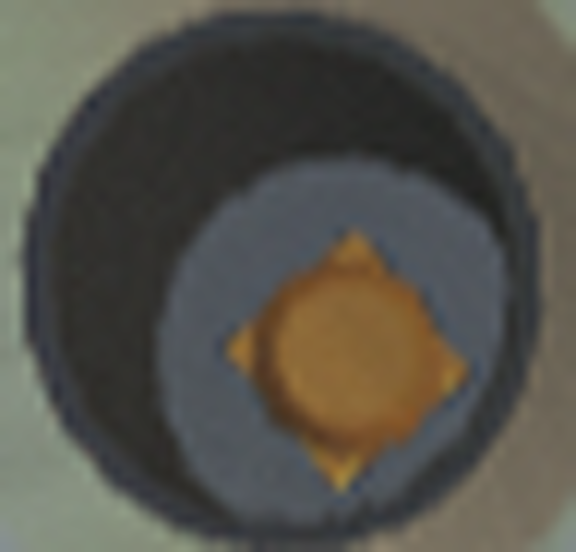

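carry_out:
  moves:
    - [0,0,0,8,-40,0,1]
    - [0,0,0,8,-40,0,1]
    - [0,0,0,8,-40,0,1]
    - [0,0,0,8,-40,0,1]
    - [0,0,0,8,-40,0,1]

```text
clock: 1.82
position: [434.0, 150.7, 312.0]
ee_rot: [0.984, 0.176, -0.0, 0.0]
wrist_force: [0.5, 0.9, -0.9]
width: 92.2
gripper_force: 0.0
```

carry_out:
  moves:
    - [0,0,0,0,-40,0,1]
    - [0,0,0,0,-40,0,1]
    - [0,0,0,0,-20,0,1]
    - [0,0,0,0,0,0,1]

```text
clock: 2.15
position: [398.4, 245.9, 312.0]
ee_rot: [0.984, 0.179, -0.001, -0.0]
wrist_force: [-0.3, -0.4, -0.2]
width: 92.0
gripper_force: 0.0
```

```bash
python3 - <<'E'
from h import *
s=sense();print(s['position'],s['ee_rot'],s['q'])
f=shot('wrist','w2.png')
E
```

```text
[398.39069012 245.8651068  311.95522181] [ 9.83812843e-01  1.79197413e-01 -7.02101691e-04 -2.91049369e-04] [ 2.93406458e-01 -1.73378891e-01  1.73678899e+00  7.37065153e-04
  1.57951199e+00  1.50386742e+00]
```

View pics/w2.png

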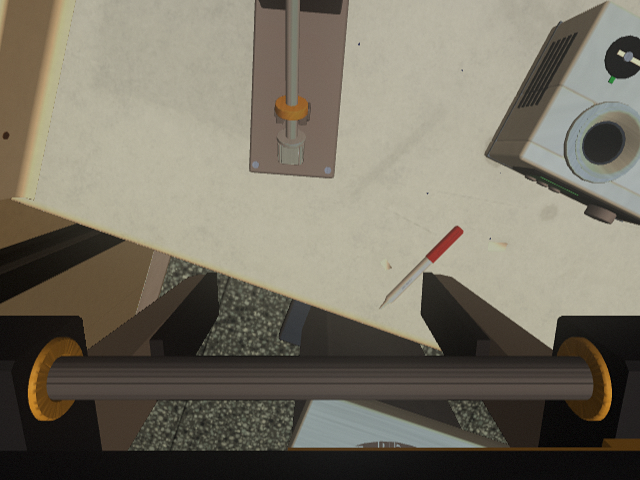

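The stem crop shows the square's corners at about (355,235), (467,368), (341,490) and (230,350). Its sides are therefore about 45° to the image axes, which puts the side azimuth near 62° (mod 90). The second wrist view shows the key's shank along u≈292, the collar at (292,107) and the foot at (290,150). I'll now fit the shank line using both views.

```bash
python3 - <<'E'
from h import *
f=dict(np.load('pics/w2.npz'));P=cloud(f)
q=P[2:94:4,290:295].mean(1);print(q[::5].round(1))
# precise: per-row edges of the shank via height above rest
c=[];
for r in range(2,94,3):
    z=P[r,:,2];u=np.where((z[280:306]>40)&(z[280:306]<200))[0]+280
    if 4<len(u)<20:
        um=(u.min()+u.max())/2; c.append(np.r_[r,um,P[r,int(round(um))]])
c=np.array(c);p=c[:,2:]
m=p.mean(0);d=np.linalg.svd(p-m)[2][0];d*=np.sign(d[0]);print('line',m,d,'az',np.degrees(np.arctan2(d[1],d[0])),'slope',np.degrees(np.arcsin(d[2])))
print('u',c[::6,:2])
print('collar',P[100:112:3,292].round(1))
print('foot',[P[v,290].round(1) for v in (135,145,155,162,168)])
t=dict(np.load('pics/top.npz'))
# top image: where the line falls at x of bar
im=t['frame'].astype(int);v,u=np.mgrid[:480,:640]
mk=(im[...,0]>130)&(im[...,1]<80)&(u>195)&(u<255)&(v>240)&(v<275)
uv=np.c_[u[mk],v[mk]];r=cv2.minAreaRect(uv.astype(np.float32));print('bar px',r)
for z in(140,147):
    w=onplane(t,cv2.boxPoints(r),z);print(z,w.mean(0), np.degrees(np.arctan2(*(w[1]-w[0])[1::-1])),np.degrees(np.arctan2(*(w[2]-w[1])[1::-1])))
print('two-view collar top:',onplane(t,(240.5,302),80),onplane(f,(292,103),80))
s=sense();print(s['position'])
E
```

```text
[[553.6 328.7 125.2]
 [541.8 325.1 116.9]
 [529.2 321.2 107.9]
 [515.6 317.1  98.2]
 [501.  312.7  86.7]]
line [525.08533389 319.97322551 104.29931553] [0.7810437  0.23353937 0.57916328] az 16.64715659205946 slope 35.39171399342692
u [[  2.  294.5]
 [ 20.  292. ]
 [ 38.  292. ]
 [ 56.  292. ]
 [ 74.  292. ]
 [ 92.  291.5]]
collar [[486.9 308.4  76.3]
 [484.4 307.7  74.3]
 [481.8 306.8  73.5]
 [479.1 305.7  75.5]]
foot [array([455.3, 301. ,  53.5]), array([446. , 297.3,  58. ]), array([436. , 294.4,  49.8]), array([428.7, 292.3,  43.2]), array([420. , 291.7,  10.1])]
bar px ((223.7435760498047, 259.5108947753906), (4.94753885269165, 37.608463287353516), 75.46554565429688)
140 [577.81756281 334.29262308 140.        ] -73.83847171382074 -162.7881488630186
147 [576.92818498 332.79537343 147.        ] -73.83847171382091 -162.78814886301888
two-view collar top: [[484.21385022 301.36213866  80.        ]] [[484.05096018 307.11726472  80.        ]]
[399.31853848 244.14995995 311.99474089]
```

The views agree: azimuth 16.7°, slope 35°, and bar centre about (578,334,136). The grip point 110 mm up from the foot is about (520,318,93). I'll align above it.

carry_out:
  moves:
    - [0,0,3.9,0,0,0,1]
    - [0,0,0,35,-9,20,1]
    - [0,0,0,35,-9,20,1]
    - [0,0,0,35,-9,20,1]
    - [0,0,0,32,-9,20,1]

```text
clock: 2.62
position: [523.7, 315.5, 231.2]
ee_rot: [0.99, 0.142, 0.0, 0.001]
wrist_force: [0.1, 0.1, 0.5]
width: 91.7
gripper_force: 0.0
```

carry_out:
  moves:
    - [0,0,0,0,0,30,0.3]
    - [0,0,0,0,0,30,0.3]
    - [0,0,0,0,0,10,0.3]
    - [0,0,0,0,0,0,0.3]
    - [0,0,0,0,0,0,0.3]

```text
clock: 3.03
position: [521.7, 316.2, 163.3]
ee_rot: [0.99, 0.143, 0.0, 0.0]
wrist_force: [0.5, -0.9, 0.6]
width: 61.3
gripper_force: 0.0
```

```bash
python3 - <<'E'
from h import *
s=sense();p=s['position'];T=R.from_quat(s['ee_rot']).as_matrix();print(p,s['q'],np.degrees(np.arctan2(T[1,0],T[0,0])))
print('to go tool',T.T@(np.array([520.3,318,74])-p))
E
```

```text
[521.69090773 316.17250101 163.28802485] [ 3.47221704e-01  2.88653122e-01  1.54789742e+00 -3.87923011e-04
  1.30494920e+00  1.63110228e+00] 16.44490139077538
to go tool [-0.82694955 -2.17935704 89.2871341 ]
```

```bash
cat > ik.py <<'E'
from h import *
from scipy.optimize import least_squares
lo=np.array([-2.91,-.94,.18,-1.29,.17,-3]);hi=np.array([2.91,2.29,2.7,4.43,2.64,3])
def fk(q,d,s4=1):
    B=R.from_euler('z',q[0]);a=q[1]+q[2]
    w=B.apply([350*np.sin(q[1])+529*np.sin(a),0,d-34+350*np.cos(q[1])+529*np.cos(a)])
    T=B*R.from_euler('YZYZ'[:3],[a,s4*q[3],q[4]])*R.from_euler('z',q[5]+np.pi/2)
    return w+T.apply([0,0,d]),T
def ik(p,T,q0,d):
    f=lambda q:np.r_[(fk(q,d)[0]-p)/100,(fk(q,d)[1].inv()*T).as_rotvec()]
    r=least_squares(f,q0,bounds=(lo-1,hi+1));return r.x,np.abs(r.fun).max()
def pose(psi,zfoot,grip=110,xy=(553,21),tilt=55):
    a=np.radians(psi);t=np.radians(tilt);h=np.array([np.cos(a),np.sin(a),0])
    z=h*np.sin(t)-np.array([0,0,np.cos(t)]);x=h*np.cos(t)+np.array([0,0,np.sin(t)]);y=np.cross(z,x)
    return np.r_[xy,zfoot+grip]+19*z, R.from_matrix(np.c_[x,y,z])
if __name__=='__main__':
    s=sense();print(fk(s['q'],300)[0]-s['position'],(fk(s['q'],300)[1].inv()*R.from_quat(s['ee_rot'])).as_rotvec())
    for d in(270,330,390):
      for psi in(-5,-25,-45,-60,45,60):
        q=s['q'];o=[]
        for k in np.linspace(0,1,6): # gradual
            p,T=pose(16.7+(psi-16.7)*k,200,tilt=55*min(1,k*1.5),xy=(520+33*k,318-297*k));q,e=ik(p,T,q,d)
        for zf in(130,25):
            p,T=pose(psi,zf);q,e=ik(p,T,q,d);o.append((q.round(2).tolist(),round(e,3),'ok' if (q>lo).all()&(q<hi).all() else 'BAD'))
        print(d,psi,*o)
E
python3 ik.py
```

```text
[  52.02691927 -108.67308222   -0.70316751] [ 2.34401122e-16  3.65172844e-17 -4.44068997e-16]
270 -5 ([0.11, -0.45, 2.34, -0.51, 0.34, 2.17], np.float64(0.0), 'ok') ([0.11, -0.25, 2.42, -1.41, 0.16, 3.09], np.float64(0.0), 'BAD')
270 -25 ([0.29, -0.33, 2.26, -1.03, 0.68, 2.95], np.float64(0.0), 'ok') ([0.29, -0.15, 2.33, -1.36, 0.59, 3.35], np.float64(0.0), 'BAD')
270 -45 ([0.39, -0.14, 2.1, -1.07, 1.04, 3.26], np.float64(0.0), 'BAD') ([0.39, 0.03, 2.16, -1.21, 0.94, 3.52], np.float64(0.0), 'BAD')
270 -60 ([0.42, 0.01, 1.95, -1.02, 1.27, 3.41], np.float64(0.0), 'BAD') ([0.42, 0.17, 2.01, -1.09, 1.16, 3.61], np.float64(0.0), 'BAD')
270 45 ([-0.3, -0.19, 2.14, 1.08, 0.96, -0.06], np.float64(0.0), 'ok') ([-0.3, -0.01, 2.2, 1.25, 0.87, -0.34], np.float64(0.0), 'ok')
270 60 ([-0.34, -0.03, 2.0, 1.04, 1.2, -0.23], np.float64(0.0), 'ok') ([-0.34, 0.13, 2.06, 1.13, 1.1, -0.45], np.float64(0.0), 'ok')
330 -5 ([0.14, -0.61, 2.5, -0.56, 0.36, 2.24], np.float64(0.0), 'ok') ([0.14, -0.37, 2.57, -1.57, 0.19, 3.27], np.float64(0.0), 'BAD')
330 -25 ([0.38, -0.42, 2.38, -1.07, 0.75, 3.05], np.float64
[... 733 characters left out ...]
p.float64(0.0), 'BAD')
390 -25 ([0.49, -0.51, 2.49, -1.1, 0.83, 3.15], np.float64(0.0), 'BAD') ([0.49, -0.24, 2.53, -1.41, 0.73, 3.58], np.float64(0.0), 'BAD')
390 -45 ([0.61, -0.16, 2.22, -1.07, 1.16, 3.47], np.float64(0.0), 'BAD') ([0.61, 0.06, 2.25, -1.19, 1.05, 3.73], np.float64(0.0), 'BAD')
390 -60 ([0.62, 0.08, 1.99, -0.99, 1.36, 3.6], np.float64(0.0), 'BAD') ([0.62, 0.26, 2.02, -1.04, 1.25, 3.79], np.float64(0.0), 'BAD')
390 45 ([-0.52, -0.23, 2.28, 1.09, 1.1, -0.28], np.float64(0.0), 'ok') ([-0.52, 0.0, 2.31, 1.23, 0.99, -0.56], np.float64(0.0), 'ok')
390 60 ([-0.54, 0.01, 2.06, 1.01, 1.31, -0.43], np.float64(0.0), 'ok') ([-0.54, 0.21, 2.09, 1.08, 1.19, -0.63], np.float64(0.0), 'ok')
```

carry_out:
  moves:
    - [0,0,0,-1,-1,30,0.3]
    - [0,0,0,0,-1,30,0.3]
    - [0,0,0,0,0,20,0.3]
    - [0,0,0,0,0,9,0.3]
    - [0,0,0,0,0,0,0.3]

```text
clock: 3.45
position: [519.4, 318.7, 73.6]
ee_rot: [0.99, 0.144, -0.0, 0.0]
wrist_force: [-0.2, 0.2, 0.2]
width: 59.8
gripper_force: 0.0
```

```bash
python3 - <<'E'
from h import *
s=sense();print(s['position'],s['wrist_force'])
f=shot('wrist','w3.png')
E
```

```text
[519.42704463 318.6692503   73.64299497] [-0.23818126  0.22937038  0.24037322]
```

View pics/w3.png

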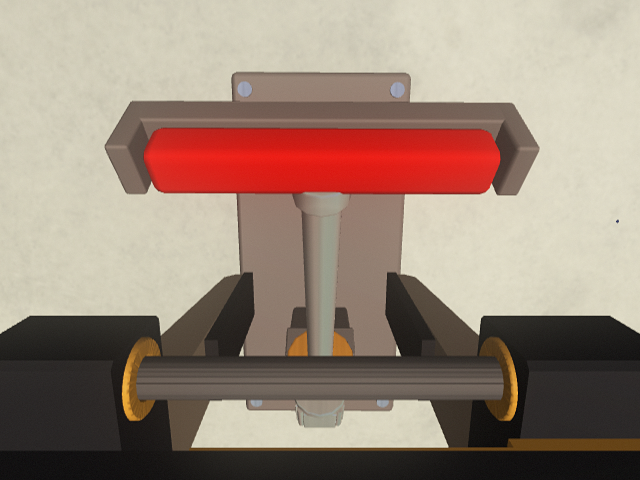

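The wrist view shows the red bar at (322,160) and the shank centred between the fingers at u≈320, so the key is straddled properly. Now I'll grasp and lift straight up.

carry_out:
  moves:
    - [0,0,0,0,0,0,-1]
    - [0,0,0,0,0,0,-1]
    - [0,0,0,0,0,0,-1]
    - [0,0,0,0,0,0,-1]
    - [0,0,0,0,0,0,-1]
  newtons: 50

```text
clock: 3.92
position: [519.9, 319.4, 74.4]
ee_rot: [0.99, 0.144, 0.001, -0.0]
wrist_force: [-0.6, -0.1, -0.9]
width: 28.7
gripper_force: 0.0
```

carry_out:
  moves:
    - [0,0,0,0,0,0,-1]
    - [0,0,0,0,0,-5,-1]
    - [0,0,0,0,0,-15,-1]
    - [0,0,0,0,0,-30,-1]
    - [0,0,0,0,0,-30,-1]

```text
clock: 4.33
position: [517.9, 318.7, 152.9]
ee_rot: [0.99, 0.144, -0.002, 0.0]
wrist_force: [0.5, 0.7, -1.3]
width: 10.4
gripper_force: 50.0
```

carry_out:
  moves:
    - [0,0,0,0,0,-30,-1]
    - [0,0,0,0,0,-30,-1]
    - [0,0,0,0,0,-30,-1]
    - [0,0,0,0,0,-20,-1]
    - [0,0,0,0,0,0,-1]

```text
clock: 4.75
position: [521.7, 320.1, 269.6]
ee_rot: [0.99, 0.144, 0.005, -0.001]
wrist_force: [0.9, 0.7, -0.9]
width: 10.7
gripper_force: 50.0
```

```bash
python3 - <<'E'
import re
s=open('ik.py').read()
s=s.replace("350*","355.6*").replace("529*","515*").replace("q[2]\n","q[2]\n",1).replace("),0,d-34+","),120,d-42.3+")
open('ik.py','w').write(s)
E
python3 ik.py; python3 -c "
from h import *
s=sense();print(s)"
```

```text
[-7.04720369 -2.49184934  0.26322734] [ 2.46764414e-16  3.02709247e-16 -3.31987787e-16]
270 -5 ([-0.24, -0.47, 2.36, 0.4, 0.32, 1.1], np.float64(0.0), 'ok') ([-0.24, -0.27, 2.44, 1.45, 0.12, 0.04], np.float64(0.0), 'BAD')
270 -25 ([-0.03, -0.34, 2.27, -0.86, 0.44, 2.62], np.float64(0.0), 'ok') ([-0.03, -0.16, 2.35, -1.49, 0.33, 3.29], np.float64(0.0), 'BAD')
270 -45 ([0.11, -0.15, 2.11, -1.09, 0.81, 3.11], np.float64(0.0), 'BAD') ([0.11, 0.02, 2.18, -1.32, 0.72, 3.44], np.float64(0.0), 'BAD')
270 -60 ([0.17, 0.01, 1.96, -1.07, 1.07, 3.3], np.float64(0.0), 'BAD') ([0.17, 0.17, 2.03, -1.2, 0.97, 3.53], np.float64(0.0), 'BAD')
270 45 ([-0.58, -0.19, 2.15, 1.04, 1.19, -0.22], np.float64(0.0), 'ok') ([-0.58, -0.02, 2.22, 1.14, 1.08, -0.46], np.float64(0.0), 'ok')
270 60 ([-0.59, -0.04, 2.01, 0.98, 1.4, -0.37], np.float64(0.0), 'ok') ([-0.59, 0.12, 2.07, 1.02, 1.27, -0.56], np.float64(0.0), 'ok')
330 -5 ([-0.26, -0.65, 2.52, 0.44, 0.35, 1.05], np.float64(0.0), 'ok') ([-0.26, -0.41, 2.6, 1.61, 0.15, -0.14], np.float64(0.0), 'BAD')
330 -25 ([0.03, -0.45, 2.39, -0.95, 0.47, 2.74], np.float64(
[... 1432 characters left out ...]
': 4.75, 'q': array([3.53212533e-01, 2.15731478e-01, 1.42356772e+00, 1.33112524e-05,
       1.49268405e+00, 1.63514349e+00]), 'dq': array([-7.51748770e-04,  4.03576348e-02,  7.96385663e-02,  6.19757112e-05,
       -6.17343609e-02,  8.79641166e-04]), 'tau': array([-9.29288683e-02, -3.94963646e+01, -3.12828934e+01, -2.89494456e-03,
        4.90209740e-01, -1.69707878e-04]), 'position': array([521.73606255, 320.14362925, 269.55644937]), 'ee_rot': array([ 0.98957637,  0.1439289 ,  0.00469897, -0.00100234]), 'wrist_force': array([ 0.87695249,  0.72349593, -0.93647995]), 'wrist_torque': array([ 0.05621075, -0.01877553,  0.0190528 ]), 'gripper_force': 49.99944448471069, 'width': 10.742535227306897}
```

The key is held (opening 10.5 mm, 50 N). Next I'll yaw to 45° while travelling toward the unit, then tilt it upright.

carry_out:
  moves:
    - [0,0,-7.1,-15,36,0,-1]
    - [0,0,-7.1,-19,34,0,-1]
    - [0,0,-7.1,-24,32,0,-1]
    - [0,0,-7.1,-27,29,0,-1]
    - [0,0,0,-21,33,0,-1]

```text
clock: 5.17
position: [509.2, 129.4, 261.6]
ee_rot: [0.927, 0.376, -0.002, -0.001]
wrist_force: [1.1, 0.0, -2.0]
width: 10.3
gripper_force: 50.0
```

carry_out:
  moves:
    - [0,0,0,-21,33,0,-1]
    - [0,7,0,-20,33,0,-1]
    - [0,7,0,0,0,0,-1]
    - [0,7,0,0,0,0,-1]
    - [0,7,0,0,0,0,-1]

```text
clock: 5.58
position: [527.5, 53.7, 262.6]
ee_rot: [0.9, 0.361, 0.227, -0.091]
wrist_force: [-1.2, 0.3, -2.5]
width: 10.8
gripper_force: 50.0
```

carry_out:
  moves:
    - [0,7,0,0,0,0,-1]
    - [0,7,0,0,0,0,-1]
    - [0,7,0,0,0,0,-1]
    - [0,6,0,0,0,0,-1]
    - [0,0,0,0,0,0,-1]

```text
clock: 6.0
position: [524.8, 54.3, 257.7]
ee_rot: [0.825, 0.327, 0.427, -0.175]
wrist_force: [-1.3, 1.3, -3.1]
width: 10.9
gripper_force: 50.0
```

```bash
cat > go.py <<'E'
import sys
from ik import *
psi,zf=float(sys.argv[1]),float(sys.argv[2]);xy=(float(sys.argv[3]),float(sys.argv[4])) if len(sys.argv)>3 else (553,21)
s=sense();T=R.from_quat(s['ee_rot']);M=T.as_matrix();g=s['position']-19*M[:,2]
print('pos',s['position'].round(1),'grip',g.round(1),'tilt',np.degrees(np.arccos(-M[2,2])).round(2),'az',np.degrees(np.arctan2(M[1,2],M[0,2])).round(2),'y.z',M[2,1].round(3),'q',s['q'].round(2),'F',s['wrist_force'].round(1),'w',s['width'])
p,Tt=pose(psi,zf,xy=xy)
print('turn',np.degrees((T.inv()*Tt).as_rotvec()).round(2),'shift now-axes',T.inv().apply(p-s['position']).round(1),'shift target-axes',Tt.inv().apply(p-s['position']).round(1))
E
python3 go.py 45 130; cat > tilt.py <<'E'
from h import *
E
python3 - <<'E'
from h import *
f=shot('scene','s2.png')
E
```

```text
pos [524.8  54.3 257.7] grip [513.6  43.5 268.6] tilt 54.98 az 43.94 y.z -0.01 q [-0.71 -0.36  2.27  1.01  1.3  -0.22] F [-1.3  1.3 -3.1] w 10.939416699020555
turn [ 0.87  0.02 -1.33] shift now-axes [-15.5  43.4  26.8] shift target-axes [-16.5  43.5  26.2]
```

View pics/s2.png

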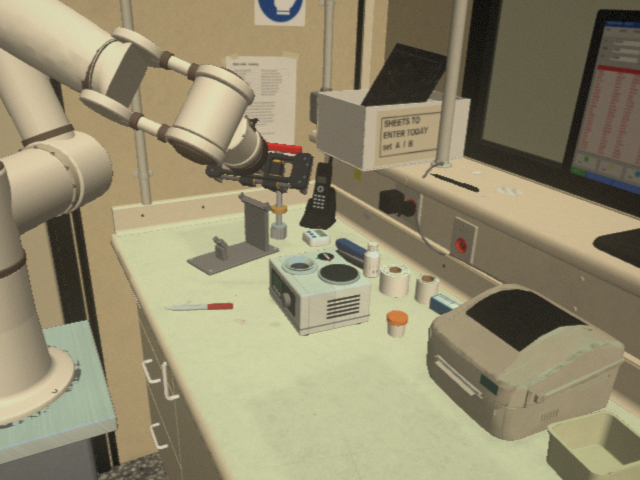

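The scene view shows the key hanging upright, with its collar at about (279,210) and foot at (279,232), clear of everything. I'll move over the mouth with the foot about 25 mm above it, then check the alignment.

carry_out:
  moves:
    - [0.9,0,-1.3,0,0,0,-1]
    - [0,0,0,-5,15,9,-1]
    - [0,0,0,-5,15,9,-1]
    - [0,0,0,-6,13,8,-1]
    - [0,0,0,0,0,0,-1]

```text
clock: 6.47
position: [568.1, 32.3, 234.6]
ee_rot: [0.819, 0.344, 0.426, -0.174]
wrist_force: [0.0, 0.6, -1.6]
width: 10.9
gripper_force: 50.0
```

```bash
python3 go.py 45 130; python3 - <<'E'
from h import *
f=shot('scene','s3.png');P=cloud(f);c=proj(f,[553,21,140])[0];print('proj foot',c)
Z=P[...,2];d=np.hypot(P[...,0]-553,P[...,1]-21)
for lo in(116,128,138,148,158,168,178,188,198,208,218):
    m=(Z>lo)&(Z<lo+8)&(d<32)
    if m.sum()>5:
        q=P[m];v,u=np.where(m);print(lo,m.sum(),np.median(q,0).round(1),'u',np.percentile(u,[2,98]),'mid ray pt',(onplane(f,((np.percentile(u,2)+np.percentile(u,98))/2,v.mean()),lo+4)[0]).round(1))
c=f['frame'][150:310,220:400];cv2.imwrite('pics/s3c.png',cv2.resize(c,None,fx=3.75,fy=3.75,interpolation=cv2.INTER_CUBIC)[...,::-1][:, :675])
E
```

```text
pos [568.1  32.3 234.6] grip [557.1  21.3 245.6] tilt 54.78 az 44.98 y.z 0.008 q [-0.68 -0.15  2.15  1.03  1.25 -0.31] F [ 0.   0.6 -1.6] w 10.922906513893986
turn [0.01 0.22 0.54] shift now-axes [-6.3 -2.7  0.7] shift target-axes [-6.3 -2.7  0.6]
proj foot [300.32315986 245.73842182]
128 26 [554.7  15.9 134. ] u [296. 310.] mid ray pt [559.1  21.  132. ]
138 54 [555.9  16.8 142.1] u [296. 310.] mid ray pt [557.1  17.1 142. ]
148 52 [556.4  16.3 151.7] u [296. 310.] mid ray pt [556.6  16.5 152. ]
158 56 [558.6  23.1 159.3] u [297. 309.] mid ray pt [557.8  19.2 162. ]
168 22 [558.1  23.2 171.9] u [300. 305.] mid ray pt [558.6  23.5 172. ]
178 16 [558.6  22.9 180.8] u [300.  307.8] mid ray pt [560.1  20.5 182. ]
188 68 [554.4  15.4 192.5] u [295. 311.] mid ray pt [557.1  18.8 192. ]
198 25 [558.8  22.5 201. ] u [300.   308.04] mid ray pt [560.6  21.8 202. ]
208 27 [559.2  23.7 212.4] u [300. 306.] mid ray pt [559.6  24.6 212. ]
218 23 [559.7  22.3 222. ] u [301. 306.] mid ray pt [559.8  23.  222. ]
```

View pics/s3c.png

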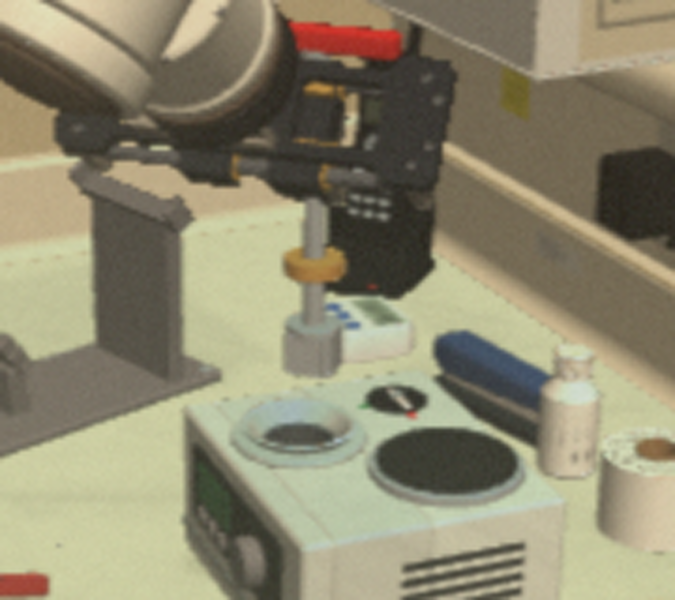

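The crop shows the key upright with its foot at about (311,345), clearly above the funnel, whose mouth is centred at about (298,430). It needs a small lateral correction, so I'll check it by projection and with the top view.

```bash
python3 - <<'E'
from h import *
f=dict(np.load('pics/s3.npz'))
for p in([557,21,222],[557,21,140],[553,21,105],[557,21,105]):print(p,proj(f,p)[0].round(1))
P=cloud(f);Z=P[...,2]
# silhouette in columns of shank/foot rows using gray depth
for r in range(205,252,4):
    c=P[r,285:320];m=np.where((np.hypot(c[:,0]-556,c[:,1]-20)<30)&(c[:,2]>115))[0]+285
    if len(m):print(r,m.min(),m.max(),(m.min()+m.max())/2,end=' | ')
# funnel rim in this image
d=np.hypot(P[...,0]-553,P[...,1]-21);m=(Z>101)&(Z<109)&(d<45);v,u=np.where(m);print('\nrim u',u.min(),u.max(),v.min(),v.max(),'expected',proj(f,[[553+40*np.cos(a),21+40*np.sin(a),105] for a in np.linspace(0,6.28,60)]).min(0),proj(f,[[553+40*np.cos(a),21+40*np.sin(a),105] for a in np.linspace(0,6.28,60)]).max(0))
q=P[m];print(q[:,:2].min(0),q[:,:2].max(0))
t=grab_frame('top');Q=cloud(t)
m=(Q[...,2]>98)&(np.hypot(Q[...,0]-555,Q[...,1]-21)<45)&(Q[...,2]<240)
im=t['frame'].astype(int);mk=(im[...,0]>120)&(im[...,1]<80)&(np.arange(640)[None]>300)&(np.arange(640)[None]<420)&(np.arange(480)[:,None]>200)&(np.arange(480)[:,None]<320)
v,u=np.where(mk);
if len(u):
    r=cv2.minAreaRect(np.c_[u,v].astype(np.float32));w=onplane(t,cv2.boxPoints(r),325);print('bar top view',len(u),r,w.mean(0),'z',np.median(Q[mk],0),[np.degrees(np.arctan2(*(w[i+1]-w[i])[1::-1])) for i in(0,1)])
E
```

```text
[557, 21, 222] [302.7 207.1]
[557, 21, 140] [302.1 245.4]
[553, 21, 105] [300.1 261.4]
[557, 21, 105] [301.9 261.1]
205 301 306 303.5 | 209 300 306 303.0 | 213 300 306 303.0 | 217 296 310 303.0 | 221 295 311 303.0 | 225 300 305 302.5 | 229 300 305 302.5 | 233 299 306 302.5 | 237 296 310 303.0 | 241 296 310 303.0 | 245 296 310 303.0 | 249 296 308 302.0 | 
rim u 284 314 256 270 expected [280.50578587 253.28254719] [319.66723681 270.09343079]
[518.26187153 -15.14105392] [583.26970379  51.9667049 ]
bar top view 304 ((364.2500305175781, 258.7500305175781), (7.0710673332214355, 45.961936950683594), 45.0) [562.33166611  28.58985831 325.        ] z [560.06040764  30.78684134 324.520183  ] [np.float64(-43.73878879788761), np.float64(-134.61052422951425)]
```

Both views put the upright key's axis at about (562,29), so it sits roughly 9 mm deeper in the fingers than assumed. The mouth is at (553,21). I'll shift by (-9,-8) mm and re-measure.

carry_out:
  moves:
    - [0,0,0,-3,0,-5,-1]
    - [0,0,0,-4,-1,-5,-1]
    - [0,0,0,0,0,0,-1]
    - [0,0,0,0,0,0,-1]
    - [0,0,0,0,0,0,-1]

```text
clock: 6.98
position: [557.6, 24.4, 236.4]
ee_rot: [0.818, 0.343, 0.428, -0.173]
wrist_force: [-0.6, 0.0, -1.6]
width: 10.2
gripper_force: 50.0
```

```bash
cat > key.py <<'E'
from h import *
f=grab_frame('scene');P=cloud(f);Z=P[...,2];s=sense();x0,y0=553,21
cam=np.array(f['origin'])[:2]
for lo,rad in((134,15),(150,15),(166,6),(176,6),(202,6),(212,6)):
    d=np.hypot(P[...,0]-x0,P[...,1]-y0);m=(Z>lo)&(Z<lo+8)&(d<30);q=P[m]
    if len(q)<4: continue
    v,u=np.where(m);c=np.median(q,0)[:2];e=(c-cam)/np.linalg.norm(c-cam)
    # centre columns only for front surface
    k=abs(u-np.median(u))<=2;c=np.median(P[v[k],u[k]],0)[:2];print(lo,len(q),(c+e*rad).round(1),(u.min()+u.max())/2)
t=grab_frame('top');Q=cloud(t);im=t['frame'].astype(int);vv,uu=np.mgrid[:480,:640]
mk=(im[...,0]>120)&(im[...,1]<80)&(uu>300)&(uu<420)&(vv>200)&(vv<320)
w=Q[mk];zt=np.median(w[:,2]);v,u=np.where(mk)
r=cv2.minAreaRect(np.c_[u,v].astype(np.float32));b=onplane(t,cv2.boxPoints(r),zt)
i=np.argmax([np.linalg.norm(b[1]-b[0]),np.linalg.norm(b[2]-b[1])]);e=b[i+1]-b[i]
print('bar',len(u),'depth',np.median(w,0).round(1),'rect',b.mean(0).round(1),'len',np.linalg.norm(e).round(1),'az',np.degrees(np.arctan2(e[1],e[0])).round(1))
print('tcp',s['position'].round(1),'F',s['wrist_force'].round(1),'t',s['clock'],'w',s['width'])
E
python3 key.py
```

```text
134 54 [552.2  22. ] 300.0
150 58 [552.1  21. ] 300.0
166 20 [552.   21.1] 300.5
176 23 [551.5  20.7] 300.5
202 25 [552.2  20.8] 300.5
212 22 [552.   20.4] 300.5
bar 322 depth [550.6  21.6 325.3] rect [552.2  20.2 325.3] len 88.1 az -46.1
tcp [557.7  24.5 236.3] F [ 0.4 -0.1 -1.7] t 7.0333 w 10.773703711305819
```

The key axis is at (552,21), vertical, with the foot about 135 mm above the bench. I'll lower it into the funnel.

carry_out:
  moves:
    - [0,0,0,-9.8,0,6.9,-1]
    - [0,0,0,-9.8,0,6.9,-1]
    - [0,0,0,-4.9,0,3.4,-1]
    - [0,0,0,-4.9,0,3.4,-1]
    - [0,0,0,0,0,0,-1]

```text
clock: 7.5
position: [557.5, 24.7, 199.0]
ee_rot: [0.818, 0.343, 0.427, -0.175]
wrist_force: [-0.4, 0.1, -1.7]
width: 10.5
gripper_force: 50.0
```

carry_out:
  moves:
    - [0,0,0,-6.5,0,4.6,-1]
    - [0,0,0,-6.5,0,4.6,-1]
    - [0,0,0,-6.5,0,4.6,-1]
    - [0,0,0,-6.5,0,4.6,-1]
    - [0,0,0,0,0,0,-1]

```text
clock: 7.92
position: [557.6, 24.6, 166.4]
ee_rot: [0.818, 0.343, 0.427, -0.174]
wrist_force: [0.1, -0.2, -1.9]
width: 10.9
gripper_force: 49.9
```

```bash
python3 key.py
```

```text
134 20 [553.5  29.7] 299.5
150 16 [555.4  29.2] 299.5
bar 271 depth [552.3  22.8 256.8] rect [554.7  20.9 256.8] len 87.3 az -43.8
tcp [557.8  24.5 167.1] F [-0.7  0.3 -1.3] t 7.9667 w 10.806027181301824
```

carry_out:
  moves:
    - [0,0,0,-6.5,0,4.6,-1]
    - [0,0,0,-6.5,0,4.6,-1]
    - [0,0,0,-4.9,0,3.4,-1]
    - [0,0,0,-4.9,0,3.4,-1]
    - [0,0,0,0,0,0,-1]

```text
clock: 8.43
position: [557.8, 24.5, 138.8]
ee_rot: [0.818, 0.343, 0.427, -0.175]
wrist_force: [-1.0, -0.3, -1.9]
width: 10.9
gripper_force: 49.9
```

carry_out:
  moves:
    - [0,0,0,-2,0,1.4,-1]
    - [0,0,0,-2,0,1.4,-1]
    - [0,0,0,0,0,0,-1]

```text
clock: 8.68
position: [558.3, 24.3, 135.1]
ee_rot: [0.818, 0.343, 0.428, -0.174]
wrist_force: [-1.0, 1.2, -2.9]
width: 11.0
gripper_force: 49.9
```

carry_out:
  moves:
    - [0,0,0,-2,0,1.4,-1]
    - [0,0,0,-2,0,1.4,-1]
    - [0,0,0,0,0,0,-1]

```text
clock: 8.93
position: [558.4, 24.2, 130.2]
ee_rot: [0.818, 0.343, 0.428, -0.174]
wrist_force: [-0.6, 1.8, -1.7]
width: 10.8
gripper_force: 49.9
```

carry_out:
  moves:
    - [0,0,0,-1.6,0,1.1,-1]
    - [0,0,0,0,0,0,-1]

```text
clock: 9.1
position: [558.4, 24.2, 128.5]
ee_rot: [0.818, 0.343, 0.428, -0.174]
wrist_force: [-1.7, 1.9, -1.2]
width: 10.7
gripper_force: 49.9
```

carry_out:
  moves:
    - [0,0,0,-1.6,0,1.1,-1]
    - [0,0,0,0,0,0,-1]

```text
clock: 9.27
position: [558.4, 24.1, 126.5]
ee_rot: [0.818, 0.343, 0.428, -0.174]
wrist_force: [-2.7, 1.6, -1.7]
width: 10.6
gripper_force: 49.9
```

carry_out:
  moves:
    - [0,0,0,-1.2,0,0.9,-1]
    - [0,0,0,0,0,0,-1]

```text
clock: 9.43
position: [558.7, 24.2, 125.7]
ee_rot: [0.818, 0.343, 0.428, -0.174]
wrist_force: [-3.6, 2.1, 3.6]
width: 10.7
gripper_force: 49.9
```

carry_out:
  moves:
    - [0,0,0,-1.2,0,0.9,-1]
    - [0,0,0,0,0,0,-1]

```text
clock: 9.6
position: [559.0, 24.4, 125.1]
ee_rot: [0.817, 0.344, 0.429, -0.175]
wrist_force: [-7.4, 2.4, 7.7]
width: 10.6
gripper_force: 49.9
```

```bash
python3 key.py
```

```text
202 91 [553.5  18.3] 302.0
212 60 [552.1  27.4] 299.5
bar 241 depth [555.   21.3 214.5] rect [556.4  20.2 214.5] len 88.1 az -43.8
tcp [559.   24.4 125.1] F [-6.9  1.3  8.1] t 9.65 w 10.613563528245324
```

Contact at the expected height: bar top at 214.5, so the foot is at about 24.5 and standing on the square. I'll relieve the load, open, and back out along the fingers.

carry_out:
  moves:
    - [0,0,0,0.8,0,-0.6,-1]
    - [0,0,0,0,0,0,-0.6]
    - [0,0,0,0,0,0,-0.3]
    - [0,0,0,0,0,0,0]
    - [0,0,0,0,0,0,0.2]

```text
clock: 10.12
position: [559.1, 23.3, 125.0]
ee_rot: [0.818, 0.343, 0.428, -0.173]
wrist_force: [-0.7, -0.5, 1.0]
width: 35.0
gripper_force: 0.0
```

carry_out:
  moves:
    - [0,0,0,0,0,0,0.2]
    - [0,0,0,0,0,-10,0.2]
    - [0,0,0,0,0,-30,0.2]
    - [0,0,0,0,0,-35,0.2]
    - [0,0,0,0,0,-35,0.2]

```text
clock: 10.53
position: [493.3, -39.9, 188.6]
ee_rot: [0.818, 0.344, 0.427, -0.174]
wrist_force: [0.8, -1.1, 0.8]
width: 55.1
gripper_force: 0.0
```

```bash
python3 key.py; python3 -c "
from h import *
s=sense();print(s['q'].round(2))"
```

```text
134 11 [555.5  26.9] 300.0
bar 236 depth [553.2  19.3 215.1] rect [554.8  18.7 215.1] len 88.0 az -43.8
tcp [493.6 -45.  192.2] F [ 0.9 -2.   1.9] t 10.5833 w 55.10892958718477
[-0.96 -0.16  2.26  0.96  1.39 -0.54]
```

The key stands on its own at about (554,19) with the bar top at 215 and bar azimuth 136°. I'll rise, point the tool down, and yaw to line up with the bar.

carry_out:
  moves:
    - [0,0,0,33,0,-23,0.2]
    - [0,-7,0,33,0,-23,0.2]
    - [0,-7,-1,0,0,0,0.2]
    - [0,-7,0,0,0,0,0.2]
    - [0,-7,0,0,0,0,0.2]

```text
clock: 11.05
position: [494.8, -39.9, 269.4]
ee_rot: [0.894, 0.382, 0.219, -0.078]
wrist_force: [-0.4, 0.3, -1.2]
width: 55.3
gripper_force: 0.0
```

carry_out:
  moves:
    - [0,-7,0,0,0,0,0.2]
    - [0,-7,0,0,0,0,0.2]
    - [0,-7,0,0,0,0,0.2]
    - [0,-6,0,0,0,0,0.2]
    - [0,0,-7,0,0,0,0.2]

```text
clock: 11.47
position: [495.7, -36.3, 267.3]
ee_rot: [0.894, 0.448, 0.003, 0.01]
wrist_force: [0.3, 0.8, -0.5]
width: 55.1
gripper_force: 0.0
```

carry_out:
  moves:
    - [0,0,-7,0,0,0,0.2]
    - [0,0,-7,0,0,0,0.2]
    - [0,0,-7,0,0,0,0.2]
    - [0,0,-7,0,0,0,0.2]
    - [0,0,-7,0,0,0,0.2]

```text
clock: 11.88
position: [494.1, -38.5, 266.9]
ee_rot: [0.717, 0.697, 0.001, 0.01]
wrist_force: [-0.8, -0.1, 0.9]
width: 55.5
gripper_force: 0.0
```

carry_out:
  moves:
    - [0,0,-7,0,0,0,0.2]
    - [0,0,-7,0,0,0,0.2]
    - [0,0,-7,0,0,0,0.2]
    - [0,0,-7,0,0,0,0.2]
    - [0,0,-7,0,0,0,0.2]

```text
clock: 12.3
position: [494.1, -38.5, 266.9]
ee_rot: [0.474, 0.88, -0.002, 0.01]
wrist_force: [-0.1, -0.2, -0.2]
width: 55.1
gripper_force: 0.0
```

```bash
cat > dn.py <<'E'
import sys
from h import *
x,y,z,az=map(float,sys.argv[1:5]);a=np.radians(az)
s=sense();T=R.from_quat(s['ee_rot']);M=T.as_matrix()
c,n=np.cos(a),np.sin(a);D=R.from_matrix(np.array([[c,n,0],[n,-c,0],[0,0,-1]]))
print('pos',s['position'].round(1),'az',np.degrees(np.arctan2(M[1,0],M[0,0])).round(1),'tilt',np.degrees(np.arccos(-M[2,2])).round(2),'q',s['q'].round(2))
print('turn',np.degrees((T.inv()*D).as_rotvec()).round(1),'then shift',D.inv().apply(np.array([x,y,z])-s['position']).round(1))
E
python3 dn.py 554 20 240 136.2
```

```text
pos [494.1 -38.5 266.9] az 123.4 tilt 1.18 q [-0.32 -0.1   1.76 -0.01  1.46 -0.9 ]
turn [  0.2   1.2 -12.8] then shift [-2.7 83.7 26.9]
```

carry_out:
  moves:
    - [0,1.2,-6.4,0,0,0,0.2]
    - [0,0,-6.4,0,0,0,0.2]
    - [0,0,0,-1,28,0,0.2]
    - [0,0,0,-1,28,0,0.2]
    - [0,0,0,-1,28,0,0.2]

```text
clock: 12.72
position: [555.5, 20.1, 267.5]
ee_rot: [0.376, 0.926, 0.002, 0.001]
wrist_force: [-0.1, -0.4, 0.5]
width: 55.6
gripper_force: 0.0
```

carry_out:
  moves:
    - [0,0,0,0,0,12,0.2]
    - [0,0,0,0,0,12,0.2]
    - [0,0,0,0,0,0,0.2]

```text
clock: 12.97
position: [552.8, 19.4, 239.9]
ee_rot: [0.376, 0.927, 0.001, -0.002]
wrist_force: [-0.5, -0.8, -0.6]
width: 55.1
gripper_force: 0.0
```

```bash
python3 dn.py 554 20 202 136.2; python3 - <<'E'
from h import *
f=shot('wrist','w4.png')
im=f['frame'].astype(int);P=cloud(f)
m=(im[...,0]>110)&(im[...,1]<70)&(im[...,2]<70)&(abs(P[...,2]-210)<25)
v,u=np.where(m);r=cv2.minAreaRect(np.c_[u,v].astype(np.float32));b=onplane(f,cv2.boxPoints(r),214);print(m.sum(),r,b.mean(0),np.median(P[m],0))
for i in(0,1):e=b[i+1]-b[i];print(np.linalg.norm(e),np.degrees(np.arctan2(e[1],e[0])))
E
```

```text
pos [552.8  19.4 239.9] az 135.8 tilt 0.28 q [-0.19  0.09  1.62  0.    1.43 -0.99]
turn [ 0.1 -0.3 -0.4] then shift [-0.5  1.2 37.9]
4319 ((319.66363525390625, 272.98291015625), (27.851343154907227, 164.31271362304688), 1.1691392660140991) [553.03247822  18.98979592 214.        ] [550.40740128  21.85224169 214.49374094]
88.72113433160868 134.2150906833683
13.63448186550433 44.599633628071146
```

View pics/w4.png

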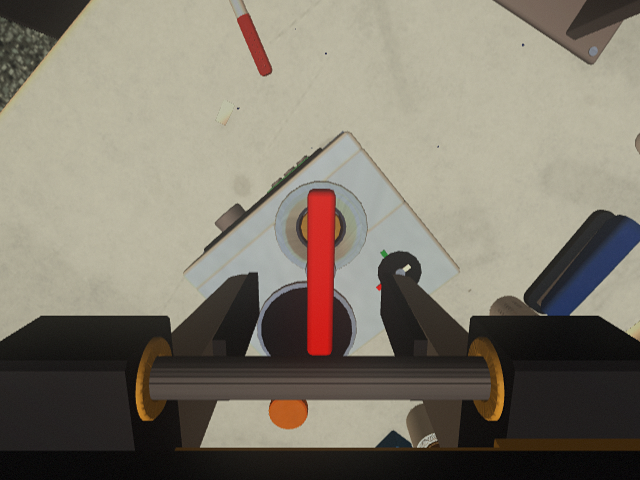

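The wrist view shows the bar, centred near (320,272), lying along the image between the open fingers with the key upright in the funnel. Next I'll descend to bar height and grip.

carry_out:
  moves:
    - [0,0,1.5,0,0,10,0.2]
    - [0,0,0,0,0,12,0.2]
    - [0,0,0,0,0,10,0.2]
    - [0,0,0,0,0,6,-0.4]
    - [0,0,0,0,0,0,-0.7]
  newtons: 40

```text
clock: 13.43
position: [554.0, 19.3, 203.9]
ee_rot: [0.388, 0.922, 0.002, -0.0]
wrist_force: [-0.7, -0.4, 0.1]
width: 44.0
gripper_force: 0.0
```

carry_out:
  moves:
    - [0,0,0,0,0,0,-1]
    - [0,0,0,0,0,0,-1]
    - [0,0,0,0,0,0,-1]
    - [0,0,0,0,0,0,-1]

```text
clock: 13.77
position: [555.8, 19.4, 206.7]
ee_rot: [0.388, 0.922, 0.003, 0.002]
wrist_force: [-1.1, -0.3, 0.3]
width: 17.2
gripper_force: 0.5
```

carry_out:
  moves:
    - [0,0,0,0,0,0,-1]
    - [0,0,0,0,0,0,-1]
    - [0,0,0,0,0,0,-1]

```text
clock: 14.02
position: [555.7, 19.4, 206.5]
ee_rot: [0.388, 0.922, 0.002, 0.002]
wrist_force: [-0.1, 0.1, 1.3]
width: 13.1
gripper_force: 40.0
```

```bash
python3 dn.py 554 20 202 136.2;python3 -c "
from h import *
s=sense();print(s['width'],s['wrist_force'],s['wrist_torque'],s['gripper_force'])"
```

```text
pos [555.7  19.4 206.5] az 134.3 tilt 0.36 q [-0.18  0.11  1.67  0.    1.36 -0.96]
turn [ 0.3  0.1 -1.9] then shift [ 1.7 -0.7  4.5]
13.139722672069077 [-0.12491217  0.07487971  1.34638454] [-0.05416712 -0.0654262   0.05075514] 40.00263512134552
```

carry_out:
  moves:
    - [0,0,0,0,0,1.5,-1]
    - [0,0,-3,0,0,0,-1]
    - [0,0,-3,0,0,0,-1]
    - [0,0,0,0,0,0,-1]
  newtons: 60

```text
clock: 14.35
position: [555.0, 19.5, 203.8]
ee_rot: [0.339, 0.941, 0.002, 0.001]
wrist_force: [0.3, 0.8, -1.8]
width: 13.0
gripper_force: 60.0
```

carry_out:
  moves:
    - [0,0,0,0,0,1.5,-1]
    - [0,0,0,0,0,1,-1]
    - [0,0,0,0,0,0,-1]

```text
clock: 14.6
position: [555.1, 19.5, 201.3]
ee_rot: [0.34, 0.94, 0.002, 0.001]
wrist_force: [-0.5, 0.9, -2.0]
width: 12.6
gripper_force: 60.0
```

carry_out:
  moves:
    - [0,0,-3,0,0,1,-1]
    - [0,0,-3,0,0,0,-1]
    - [0,0,0,0,0,0,-1]

```text
clock: 14.85
position: [555.2, 19.5, 200.7]
ee_rot: [0.289, 0.957, 0.002, 0.001]
wrist_force: [-0.1, 0.1, -1.9]
width: 13.0
gripper_force: 60.0
```

carry_out:
  moves:
    - [0,0,0,0,0,1.5,-1]
    - [0,0,0,0,0,1.5,-1]
    - [0,0,0,0,0,0,-1]

```text
clock: 15.1
position: [555.2, 19.5, 197.5]
ee_rot: [0.29, 0.957, 0.002, 0.001]
wrist_force: [-0.7, -0.6, -1.7]
width: 12.6
gripper_force: 60.0
```

```bash
python3 key.py; python3 dn.py 554 20 202 152
```

```text
134 21 [554.6  30.9] 299.5
150 21 [557.   29.4] 300.0
166 22 [551.9  20.3] 300.5
176 21 [550.7  20.5] 300.5
202 97 [545.3   8.3] 300.5
212 47 [545.9   6.2] 301.0
bar 83 depth [531.7  35.4 206.5] rect [530.3  35.9 206.5] len 28.6 az -32.7
tcp [555.2  19.5 197.7] F [ 0.4 -0.4 -1.9] t 15.15 w 13.28396577468046
pos [555.3  19.5 197.8] az 146.3 tilt 0.31 q [-0.18  0.12  1.68  0.    1.34 -1.17]
turn [ 0.3  0.1 -5.7] then shift [ 1.4 -0.2 -4.2]
```

The bar top has fallen from 215 to 206.5 with no reaction, so the socket has found the square. I'll lower it fully.

carry_out:
  moves:
    - [0,0,0,0,0,2,-1]
    - [0,0,0,0,0,2,-1]
    - [0,0,0,0,0,1.5,-1]
    - [0,0,0,0,0,0,-1]

```text
clock: 15.53
position: [555.2, 19.5, 191.9]
ee_rot: [0.29, 0.957, 0.002, 0.001]
wrist_force: [-0.6, 0.0, -2.3]
width: 13.1
gripper_force: 60.0
```

carry_out:
  moves:
    - [0,0,0,0,0,1.5,-1]
    - [0,0,0,0,0,1,-1]
    - [0,0,0,0,0,0,-1]

```text
clock: 15.78
position: [555.8, 19.4, 190.4]
ee_rot: [0.29, 0.957, 0.002, 0.002]
wrist_force: [-1.0, -0.4, 0.1]
width: 13.0
gripper_force: 60.0
```

carry_out:
  moves:
    - [0,0,0,0,0,1.2,-1]
    - [0,0,0,0,0,0,-1]

```text
clock: 15.95
position: [556.4, 19.3, 190.3]
ee_rot: [0.29, 0.957, 0.002, 0.003]
wrist_force: [-1.1, 0.2, 4.8]
width: 13.2
gripper_force: 60.0
```

carry_out:
  moves:
    - [0,0,6,0,0,0,-1]
    - [0,0,6,0,0,0,-1]
    - [0,0,6,0,0,0,-1]
    - [0,0,6,0,0,0,-1]
    - [0,0,6,0,0,0,-1]

```text
clock: 16.37
position: [556.3, 19.2, 190.3]
ee_rot: [0.53, 0.848, 0.003, 0.002]
wrist_force: [-0.8, -0.3, 5.9]
width: 13.0
gripper_force: 60.1
```

```bash
python3 -c "
from h import *
s=sense();print(s['position'],s['wrist_force'],s['wrist_torque'],s['gripper_force'],s['q'][5])"
```

```text
[556.26718794  19.1754566  190.32663895] [-0.80379137 -0.30366359  5.89381925] [-0.20074612  0.11684199  0.03821356] 60.087575912475586 -0.6399791580909188
```

Fully down (4.8 N reaction, 16 mm drop). I'll keep turning clockwise.

carry_out:
  moves:
    - [0,0,6,0,0,0,-1]
    - [0,0,6,0,0,0,-1]
    - [0,0,6,0,0,0,-1]
    - [0,0,6,0,0,0,-1]
    - [0,0,6,0,0,0,-1]

```text
clock: 16.78
position: [556.1, 19.0, 190.3]
ee_rot: [0.731, 0.682, 0.003, 0.001]
wrist_force: [-1.1, -1.1, 5.2]
width: 13.1
gripper_force: 60.2
```

carry_out:
  moves:
    - [0,0,5,0,0,0,-1]
    - [0,0,5,0,0,0,-1]
    - [0,0,4,0,0,0,-1]
    - [0,0,0,0,0,0,-1]

```text
clock: 17.12
position: [556.0, 19.0, 190.3]
ee_rot: [0.808, 0.589, 0.003, 0.001]
wrist_force: [-2.4, -0.1, 5.3]
width: 13.0
gripper_force: 60.2
```

```bash
python3 dn.py 554 20 202 62;python3 -c "
from h import *
s=sense();print(s['position'],s['wrist_force'],s['wrist_torque'],s['gripper_force'],s['q'][5])"
```

```text
pos [556.   19.  190.3] az 72.1 tilt 0.36 q [-0.18  0.12  1.68  0.    1.33  0.13]
turn [ 0.3 -0.2 10.1] then shift [ -0.1  -2.2 -11.7]
[556.00409201  19.01571818 190.28027221] [-2.35710084 -0.14609375  5.33731367] [-0.28971415  0.43227246  0.01773815] 60.154815316200256 0.12594513353062034
```

carry_out:
  moves:
    - [0,0,4,0,0,0,-1]
    - [0,0,4,0,0,0,-1]
    - [0,0,0,0,0,0,-1]

```text
clock: 17.37
position: [556.0, 19.0, 190.3]
ee_rot: [0.847, 0.531, 0.003, 0.001]
wrist_force: [-1.8, -1.0, 5.6]
width: 13.4
gripper_force: 60.1
```

```bash
python3 dn.py 554 20 202 62;python3 -c "
from h import *
s=sense();print(s['wrist_force'],s['wrist_torque'])"
```

```text
pos [556.   19.  190.3] az 64.1 tilt 0.36 q [-0.18  0.12  1.68  0.    1.33  0.27]
turn [ 0.2 -0.3  2.1] then shift [ -0.   -2.2 -11.7]
[-1.81310058 -1.00120332  5.58937142] [-0.20501751  0.57276783  0.03438227]
```

carry_out:
  moves:
    - [0,0,3,0,0,0,-1]
    - [0,0,3,0,0,0,-1]
    - [0,0,0,0,0,0,-1]

```text
clock: 17.62
position: [555.9, 19.0, 190.3]
ee_rot: [0.874, 0.486, 0.003, 0.0]
wrist_force: [-2.5, -0.8, 6.5]
width: 13.0
gripper_force: 60.1
```

```bash
python3 dn.py 554 20 202 62;python3 -c "
from h import *
s=sense();print(s['wrist_force'],s['wrist_torque'])"
```

```text
pos [555.9  19.  190.3] az 58.2 tilt 0.36 q [-0.18  0.12  1.68  0.    1.33  0.37]
turn [ 0.2 -0.3 -3.8] then shift [ -0.   -2.2 -11.7]
[-2.45225159 -0.78670606  6.46674566] [-0.26383208  0.57916708  0.05143298]
```

carry_out:
  moves:
    - [0,0,3,0,0,0,-1]
    - [0,0,3,0,0,0,-1]
    - [0,0,0,0,0,0,-1]

```text
clock: 17.87
position: [555.9, 19.0, 190.3]
ee_rot: [0.898, 0.44, 0.003, 0.0]
wrist_force: [-1.3, -1.3, 5.1]
width: 13.2
gripper_force: 60.1
```

```bash
python3 dn.py 554 20 202 62;python3 -c "
from h import *
s=sense();print(s['wrist_force'],s['wrist_torque'])"
```

```text
pos [555.9  19.  190.3] az 52.2 tilt 0.35 q [-0.18  0.12  1.68  0.    1.33  0.47]
turn [ 0.2 -0.3 -9.8] then shift [ -0.   -2.1 -11.7]
[-1.32201151 -1.3381846   5.13123768] [-0.1476487   0.60884873  0.04387797]
```

carry_out:
  moves:
    - [0,0,3,0,0,0,-1]
    - [0,0,3,0,0,0,-1]
    - [0,0,0,0,0,0,-1]

```text
clock: 18.12
position: [555.9, 19.1, 190.3]
ee_rot: [0.92, 0.393, 0.003, 0.0]
wrist_force: [-1.7, -0.8, 6.1]
width: 13.0
gripper_force: 60.2
```

```bash
python3 dn.py 554 20 202 62;python3 - <<'E'
from h import *
s=sense();print(s['wrist_force'],s['wrist_torque'])
f=shot('top','t5.png');im=f['frame']
E
```

```text
pos [555.9  19.1 190.3] az 46.2 tilt 0.35 q [-0.18  0.12  1.68  0.    1.33  0.58]
turn [  0.2  -0.3 -15.8] then shift [ -0.1  -2.1 -11.7]
[-1.7358797  -0.7916291   6.08485084] [-0.16988599  0.61661437  0.28054813]
```

carry_out:
  moves:
    - [0,0,2.5,0,0,0,-1]
    - [0,0,2,0,0,0,-1]
    - [0,0,0,0,0,0,-1]

```text
clock: 18.42
position: [556.0, 19.1, 190.3]
ee_rot: [0.934, 0.357, 0.003, 0.0]
wrist_force: [-2.3, -0.5, 5.6]
width: 13.0
gripper_force: 60.6
```

```bash
python3 dn.py 554 20 202 62;python3 - <<'E'
from h import *
s=sense();print(s['wrist_force'],s['wrist_torque'])
f=dict(np.load('pics/t5.npz'))['frame'].astype(int);f=grab_frame('top');c=proj(f,[627.6,40.8,99])[0];print(c)
x,y=int(c[0]),int(c[1]);im=f['frame'].astype(int)
g=im[y-10:y+11,x-11:x+12];print(g.mean(2).astype(int))
E
```

```text
pos [556.   19.1 190.3] az 41.8 tilt 0.37 q [-0.18  0.12  1.68  0.    1.33  0.66]
turn [  0.2  -0.3 -20.2] then shift [ -0.2  -2.2 -11.7]
[-2.34066932 -0.52945325  5.56488387] [-0.17612692  0.48719977  0.6494991 ]
[350.99008287 244.04961041]
[[122  90  64  57  56  63  70  74  91 121 141 154 157 160 159 159 159 157
  150 130 108 105 130]
 [118  84  59  56  60  66  69  81 101 128 148 158 160 160 160 160 161 158
  147 126 105 110 135]
 [111  78  59  55  53  64  69  85 108 131 150 158 160 159 161 160 162 155
  143 121 103 117 138]
 [101  73  55  55  58  65  69  87 112 136 154 156 161 163 161 161 162 154
  141 116 103 122 143]
 [ 94  64  58  57  59  61  67  89 118 138 155 159 161 161 162 161 160 153
  136 110 106 127 149]
 [ 88  61  55  57  58  64  73  90 121 141 156 160 161 160 164 160 159 152
  131 108 106 130 149]
 [ 86  63  55  56  60  69  76  92 122 144 155 158 163 159 159 158 160 145
  126 106 110 134 154]
 [ 80  58  54  59  61  71  81 104 126 148 154 158 157 157 159 161 155 142
  121 100 116 140 156]
 [ 72  54  57  58  62  68  83 107 134 148 155 156 158 158 158 160 155 139
  113 10
[... 479 characters left out ...]
100 119 143 153 153]
 [ 51  51  55  58  69  83 109 129 144 150 150 150 153 152 149 145 126 101
  101 120 142 153 154]
 [ 48  55  57  58  70  87 114 134 144 147 149 148 148 152 153 140 122 100
  104 124 143 151 151]
 [ 49  52  56  63  72  93 117 135 139 144 147 147 149 148 149 135 120  99
  108 131 144 148 149]
 [ 50  54  53  61  73  97 119 134 139 141 142 145 147 148 146 134 110  97
  108 130 144 148 148]
 [ 52  57  56  68  77 100 120 132 140 138 141 143 145 145 140 127 105  96
  114 131 141 144 145]
 [ 53  51  57  68  85 104 123 133 135 141 141 143 143 142 137 119  97  96
  115 133 140 141 140]
 [ 57  53  59  68  89 106 121 129 134 136 138 138 142 138 134 113  96  99
  119 133 136 139 141]]
```

The torque ramped from 0.04 to 0.65 N m, so the stop is reached after about 90° plus play. I'll unwind the twist within the socket's play, then release and rise.

carry_out:
  moves:
    - [0,0,-4,0,0,-0.8,-1]
    - [0,0,-3,0,0,0,-1]
    - [0,0,0,0,0,0,-0.7]
    - [0,0,0,0,0,0,-0.4]
    - [0,0,0,0,0,0,0]

```text
clock: 18.88
position: [555.6, 19.5, 189.6]
ee_rot: [0.911, 0.413, 0.003, -0.001]
wrist_force: [0.6, -0.8, 1.0]
width: 25.2
gripper_force: 0.0
```

carry_out:
  moves:
    - [0,0,0,0,0,0,0.2]
    - [0,0,0,0,0,-5,0.2]
    - [0,0,0,0,0,-20,0.2]
    - [0,0,0,0,0,-30,0.2]
    - [0,0,0,0,0,-30,0.2]

```text
clock: 19.3
position: [554.3, 19.4, 274.9]
ee_rot: [0.911, 0.413, 0.002, -0.001]
wrist_force: [0.3, -0.6, -0.2]
width: 54.9
gripper_force: 0.0
```

carry_out:
  moves:
    - [0,0,0,-30,0,-10,0.2]
    - [0,0,0,-30,0,-10,0.2]
    - [0,0,0,-20,0,0,0.2]
    - [0,0,0,0,0,0,0.2]

```text
clock: 19.63
position: [501.4, -43.3, 295.6]
ee_rot: [0.911, 0.412, 0.003, 0.001]
wrist_force: [0.2, -0.4, -0.5]
width: 55.1
gripper_force: 0.0
```

```bash
python3 - <<'E'
from h import *
s=sense();print(s['position'],s['clock'],s['width'])
f=shot('wrist','w6.png');P=cloud(f);im=f['frame'].astype(int)
r,g,b=im[...,0],im[...,1],im[...,2]
D=np.hypot(P[...,0]-627.6,P[...,1]-41);near=(D<30)&(abs(P[...,2]-98)<8)
for n,m in(('red',near&(r>g+50)),('green',near&(g>r+35)&(g>b+10)),('white',near&(im.min(2)>150)&(D<17))):
    q=P[m];print(n,m.sum(),q.mean(0).round(1) if len(q) else None)
    if n=='white' and len(q)>5:
        w=np.linalg.svd((q-q.mean(0))[:,:2])[2][0];print('az',np.degrees(np.arctan2(w[1],w[0])))
d=near&(im.max(2)<70)&(D<20);print('dial c',P[d].mean(0))
m=(r>110)&(g<70)&(b<70)&(P[...,2]>170)&(P[...,2]<230);v,u=np.where(m)
q=P[m];print('bar',m.sum(),np.median(q,0)); 
R_=cv2.minAreaRect(q[:,:2].astype(np.float32));print(R_)
f=dict(np.load('pics/w1.npz'));P=cloud(f);im=f['frame'].astype(int);D=np.hypot(P[...,0]-627.6,P[...,1]-41);near=(D<30)&(abs(P[...,2]-98)<8);r,g,b=im[...,0],im[...,1],im[...,2]
for n,m in(('red',near&(r>g+50)),('green',near&(g>r+35)),('white',near&(im.min(2)>150)&(D<17))):
    q=P[m];print('before',n,m.sum(),q.mean(0).round(1) if len(q) else None)
E
```

```text
[501.36108212 -43.25165919 295.60926466] 19.6333 55.08633811556466
red 34 [622.6  21.3  96.7]
green 31 [603.8  42.9  96.4]
white 182 [632.5  39.4  97.5]
az 171.5972761740627
dial c [624.77276434  41.32820052  98.24472819]
bar 2983 [555.60919826  22.19890914 198.38581421]
((553.9813232421875, 20.438343048095703), (89.1607666015625, 13.910893440246582), 50.19725036621094)
before red 33 [622.5  21.2  96.9]
before green 29 [603.7  42.8  96.9]
before white 88 [626.3  35.3  99.1]
```

```bash
python3 - <<'E'
from h import *
for n in('w1','w6'):
    f=dict(np.load(f'pics/{n}.npz'));g=f['frame'].min(2)
    for rad in(5,8,11,14):
        a=np.radians(np.arange(-180,180,6));p=np.c_[625+rad*np.cos(a),41.5+rad*np.sin(a),0*a+99]
        uv=proj(f,p).round().astype(int);b=g[uv[:,1].clip(0),uv[:,0]]
        w=np.degrees(a)[b>110];print(n,rad,'bright az',w.round(0).astype(int).tolist())
E
```

```text
w1 5 bright az [-126, -120, -114, -108, -102, -96, -90, -84, 72, 78, 84, 90, 96, 102, 108, 114, 120]
w1 8 bright az [-114, -108, -102, -96, -90, 78, 84, 90, 96, 102]
w1 11 bright az [-108, -102, -96, -90]
w1 14 bright az [-102, -96]
w6 5 bright az [-180, -174, -168, -24, -18, -12, -6, 0, 6, 12, 156, 162, 168, 174]
w6 8 bright az [-180, -174, -168, -12, -6, 0, 6, 12, 168, 174]
w6 11 bright az [-180, -174, 168, 174]
w6 14 bright az [-180, 168, 174]
```

The pointer now reads about 175°, and the green mark is at about 176°. The bar top is at 198.4, so the foot is at about 8, fully down. The gripper is clear, so I'm handing in.

```bash
python3 -c "
from cell import close_job
print(close_job())"
```

```text
the job is handed in; nothing more can be done
None
```

The T-key is standing fully down in the shaft, the stem is turned clockwise to its locked stop with the dial pointer on the green mark, and the job is handed in at about 20 s on the robot clock.

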